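Seat the small-wheel arm in the belt grinder and hold its tension arm down

TASK

Pick up the small-wheel tool arm, slide its square tail into the belt grinder's receiver until the shoulder is up against the mouth and the spring detent has caught it, and let go of it. Then press the sprung tension arm down by its rubber grip, past the last click of its ratchet and fully down to its bottom stop, and finish while still holding it down there with the fingers, so that a workmate could slip the belt on. Leave the drill, the walnut round and the wax tin where they are.

Things in the scene. Friction and masses are not known exactly. Their poses are not given: they have to be found in the camera images.
- grinder: Bench belt grinder without belt, fixed. Origin on the bench under the belt plane; +y its front (where the tool arm goes in), +x the open-wheel side. Base plate x -240 to 60, y -190 to 90, 10 thick. On the -x side: motor x -233 to -56, y -172 to -48, top z 143; switch box; side plate x -56 to -44, top z 220. Drive wheel 100 diameter at y -110, z 81. Only the tension arm is higher.
- receiver_mouth (a point): Centre of the open front end of the receiver, a level square tube 49 x 49 outside, 33 x 33 inside, running from here 120 straight back along the grinder's -y. Its axis is 115 above the bench. Axes as the grinder's. The room in front is free.
- tool_arm: Small-wheel tool arm, steel, 301 long, about 0.65 kg, lying level and right way up on the bench in front of the grinder, tail towards it. Origin under the middle of its neck, on its underside; y along its length towards the wheel, z up. In its own y: tail -182 to -67, shoulder -67 to -55 (44 wide, 37 high), neck -55 to 55, fork 55 to 116 (64 wide) with a wheel 30 in diameter. All but the shoulder 30 high.
- tool_neck (a point): Middle of the tool arm's neck, a plain square bar 30 wide, 30 high, 110 long: the place to grip, across x, near the balance point; 15 above the underside. When home it is 67 in front of the receiver mouth, with the tool arm's axes along the grinder's.
- tool_shoulder (a point): On the tool arm's centre line at the tail-side face of the shoulder, 15 above the underside. The tail behind it is 30 x 30 x 115, its last 20 tapering to 17 x 17, with a groove across its top 60 from the shoulder for the detent. Home, this point meets the receiver mouth; the tail has 1.5 play all round and may settle on the floor of the tube, drooping up to 2 degrees.
- detent (a joint): Spring plunger (m) with a round nose in the receiver's top wall, 60 behind the mouth: 0 = dropped (into the groove, or tube empty), about 0.004 = lifted, riding on the tail. Pushing the tail past it takes about 10 N; it catches just as the shoulder meets the mouth.
- tension_arm (a joint): Tension arm hinge, rad: 0 = sprung fully up, 0.50 = bottom stop. The ratchet clicks at 0.14, 0.27 and last at 0.40, and would catch the arm there if let go; beyond 0.40 only the hand holds it down. The push needed at mid-grip grows from about 7 N at the top to 15 N at the bottom.
- tension_bar: The tension arm: steel bar 16 wide, 24 high, origin at the pivot, its own -y running out along the bar (to the grinder's rear) to a rubber grip 28 wide, 24 high, 100 long; z square to the bar, up. Tracking wheel (70 diameter, 50 wide) on its +x side, 130 from the pivot.
- tension_grip (a point): Middle of the top face of the rubber grip, 235 from the pivot along the arm and 12 above its centre line; moves with the arm. At joint 0 about 309 above the bench, the arm rising rearwards at 0.43 rad; at the stop about 196 above it, the arm falling rearwards at 0.07 rad. Free from above.
- tension_pivot (a point): Hinge axis of the tension arm, along the grinder's x, 200 above the bench; the bar lies in this plane, 34 towards -x from the belt plane.
- pawl (a joint): Small sprung pawl at the toothed sector of the tension arm, rad: 0 = dropped behind a tooth, up to about 0.13 while a tooth lifts it. It needs no handling.
- walnut_round: Bystander: round of walnut 150 in diameter, 38 high, lying beyond or behind the grinder. Origin under its centre.
- wax_tin: Bystander: closed metal tin 84 in diameter, 55 high, beyond or behind the grinder. Origin under its centre.
- drill: Bystander: cordless drill standing on its battery, 115 x 75 footprint, 196 high, beyond or behind the grinder. Origin under the battery's centre.

How it is judged (in metres and radians):
On the way, in this order (a step that is already met when the one before it is completed fails the run):
1. the tool arm is fully home in the receiver, caught by the detent and let go (y of tool_shoulder in the frame of receiver_mouth between -0.004 and 0.004 m and x of tool_shoulder in the frame of receiver_mouth between -0.005 and 0.005 m and z of tool_shoulder in the frame of receiver_mouth between -0.006 and 0.006 m and angle between the y axis of tool_arm and the y axis of grinder, either way round below 0.06 rad and angle between tool_arm's own z axis and vertical below 0.08 rad and value of joint detent below 0.002 m and contact force between each of the arm, the fingers and tool_arm below 0.5 N), for 0.2 s.
2. the tension arm is pressed past the last click of its ratchet, down at its stop (value of joint tension_arm above 0.45 rad and value of joint pawl below 0.03 rad and contact force between the fingers and tension_bar above 4 N), for 0.2 s.
At the end, for the whole second after the job is handed in: Tool arm home: shoulder within 4 mm of the mouth, in line within 0.06 rad, detent under 2 mm, not touched; tension arm at 0.45 rad or more (stop 0.50), pawl dropped, held still by the fingers with over 4 N; drill, walnut round and wax tin within 30 mm of their starts (all of step 1 and all of step 2 and linear speed of tool_arm below 0.02 m/s and velocity of joint tension_arm between -0.05 and 0.05 rad/s and distance of each of walnut_round, wax_tin, drill from where it was at the start of the episode below 0.03 m); the arm keeps its last pose, push and grip.
It fails at once if the walnut round is pushed away or knocked over (distance of walnut_round from where it was at the start of the episode above 0.03 m or angle between walnut_round's own z axis and vertical above 0.3 rad).
It fails at once if the wax tin is pushed away or knocked over (distance of wax_tin from where it was at the start of the episode above 0.03 m or angle between wax_tin's own z axis and vertical above 0.3 rad).
It fails at once if the drill is pushed away or knocked over (distance of drill from where it was at the start of the episode above 0.03 m or angle between drill's own z axis and vertical above 0.3 rad).
It also fails if it takes over 56 s, if anything falls off the work surface, if the arm or the gripper's body presses on something with over 40 N, if the wrist force passes 120 N, or if a joint passes its speed limit or range.

ROBOT

A 7-joint arm with a two-finger parallel gripper is mounted at the origin on the work surface. World frame = base frame: x ahead of the robot, y to its left, z up, the work surface at z = 0. Lengths are in mm, angles in rad, forces in N, time in s.
With the tool pointing down it reaches from about 400 to 900 mm from the base axis. Payload 5.5 kg.
Tool frame: the origin (TCP) lies midway between the tips of the shut fingers; the grasp point (between the pads) lies 19 mm behind it; z points along the fingers, y is the line along which they close (so a half turn about z gives the same grasp; the last joint's range is limited). The gripper opens to 85 mm and grips with 20 to 120 N. Pads are 22 mm wide; open, the fingers measure 114 mm over their backs; the gripper's body (76 mm by 85 mm) begins 54 mm behind the grasp point. The pads swing forward as they close: fully open they stand 13 mm farther back than shut.
Start: joints at [-0.989, 0.501, -0.427, 1.55, 0.221, 1.138, -0.21], TCP at [203.69, 617.26, 231.31] pointing down, gripper open.
Joint ranges: [-2.88, 2.88], [-0.31, 2.03], [-1.54, 1.56], [0.2, 2.42], [-1.41, 4.55], [0.19, 2.02], [-2.57, 2.57]. Speed limits (rad/s): [2.57, 2.57, 3.14, 3.14, 3.14, 3.14, 3.14].

INTERFACE

Orientations are given as a unit quaternion [x, y, z, w].
In Python, from bench import read_state, get_image, finish_job gives the robot as it stands.
- The arm moves only by the tool carry_out, never from a script. Its argument "steps" is a list that holds one entry, the list of rows, each a list of 5 numbers: the opening, from 0 (shut) to 1 (fully open), then the shift along the tool's x, y, z in cm, then the turn about the tool's z in degrees. In form: [[[claw, tx, ty, tz, yaw], ...]]. A call has 1 to 12 rows; each row shifts and turns the commanded pose from where the row before left it, along the tool's axes as they then stand; what a row does not reach is not made up. A row lasts 1/10 s, in which the tool goes at most 50 mm and 8.59 degrees, less where a joint would pass 70% of its speed; a pose out of reach is approached as far as the arm can. A call is refused whole if a number of a shift passes 5 or a number of a turn 8.59, either way. A call with a gripper value outside its range is refused whole. The fingers move at their own pace and stop on an object; the grip force is fixed at half the most. Time passes only in rows, so rows that do not move let the fingers close. It gives the time, the measured TCP pose, the force, the opening and the grip force at its end, in the units of the state.
- read_state(): the state, without advancing time (a new reading comes with each control period).
- get_image(name): name is "scene" or "side" or "wrist"; returns a dict with "color" (420x560x3 uint8, blue, green, red), "range_z" (420x560 float32, mm along the optical axis (not along the pixel's ray), 0 where there is no reading), "mtx" (3x3 intrinsics, pixels), "camera_from_world" (4x4, takes a point from world to camera coordinates). Camera axes: x right, y down, z forward; pixel columns grow to the right and rows downward; lengths in mm; the calibration is good to about 2 mm. The wrist camera is an equidistant fisheye: a pixel r from the principal point sees the ray r / f radians off the axis. A picture is of the moment at which its call begins.
- finish_job(): hands the job in; it is judged then, once.
The state is a dict: "time": time; "joints": joint angles; "qd": joint speeds; "effort": joint torques, N m; "ee_pos": TCP position; "tcp_rot": TCP orientation; "ft_force": force on the tool from outside, world axes, zero at the start; "moment": the same for the moment, N m; "gripper_width": finger opening in mm; "grip_force": force on a finger pad.
Only numpy, scipy, OpenCV 4.12 (cv2) and the standard library are available. Lean on these libraries where they do the work, as an engineer would, in place of code of your own. Each camera call takes 0.05 s, during which the arm holds its last target. There are 200 camera calls.

## Working session

There is one attempt and no reset: what is moved stays moved. The work goes in short steps, Python scripts to look and compute and a tool call to move; the robot and the scene stay as the last step left them, time stands still between calls to the robot, and variables do not carry over. Pictures are saved under pics/ and viewed, at most 10 in all, crops included, and the job is handed in when it is done.

Besides the shell and the picture viewer there is one more tool, called after "Emit:" in YAML: its name, and indented under it one key for each argument. carry_out: Moves the arm, as the interface text tells. Its arguments: {"type":"object","properties":{"steps":{"type":"array","items":{"type":"array","items":{"type":"array","items":{"type":"number"}}}}},"required":["steps"]}

```bash
mkdir -p pics; cat > h.py <<'E'
import numpy as np,cv2,pickle
from bench import *
def snap(n):
    d=get_image(n); pickle.dump(d,open(n+'.pkl','wb')); return d
def cloud(d):
    z=d['range_z'];K=d['mtx'];v,u=np.mgrid[:z.shape[0],:z.shape[1]]
    P=np.stack([(u-K[0,2])/K[0,0]*z,(v-K[1,2])/K[1,1]*z,z],-1)
    T=np.linalg.inv(d['camera_from_world']);W=P@T[:3,:3].T+T[:3,3];W[z==0]=np.nan
    return W
E
python3 - <<'E'
from h import *
a=snap('scene');b=snap('side')
cv2.imwrite('pics/a.png',a['color']);cv2.imwrite('pics/b.png',b['color'])
s=read_state();print(s)
for d in(a,b):
    T=np.linalg.inv(d['camera_from_world']);print(T[:3,3],T[:3,2])
E
```

```text
{'time': 0.1, 'joints': array([-0.98880818,  0.50174914, -0.42677725,  1.55132649,  0.22081206,
        1.13829661, -0.21032099]), 'qd': array([-0.00082309, -0.00332689, -0.00185135, -0.00179098, -0.00014467,
        0.00338135,  0.00218734]), 'effort': array([-1.07279167e-02, -5.70817780e+01, -5.83872423e+00, -2.81748426e+01,
        1.04201838e-02,  5.75406477e-03, -1.61949106e-05]), 'ee_pos': array([203.58757708, 616.64988964, 230.37138775]), 'tcp_rot': array([ 1.58718898e-01,  9.87323435e-01, -8.49918792e-04, -1.55849309e-04]), 'ft_force': array([ 0.77899157,  0.07816396, -0.34716021]), 'moment': array([0.01829772, 0.04842931, 0.05385064]), 'grip_force': 0.0, 'gripper_width': 85.31249596811966}
[1328.87526156  676.22099424 1157.79688833] [-0.49006649 -0.56491088 -0.66386033]
[ 445.9541921   603.54416413 1067.67286286] [ 0.14697517 -0.632952   -0.76011188]
```

View pics/a.png

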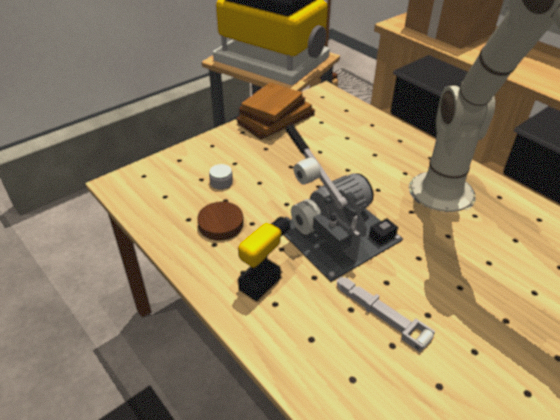

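View pics/b.png

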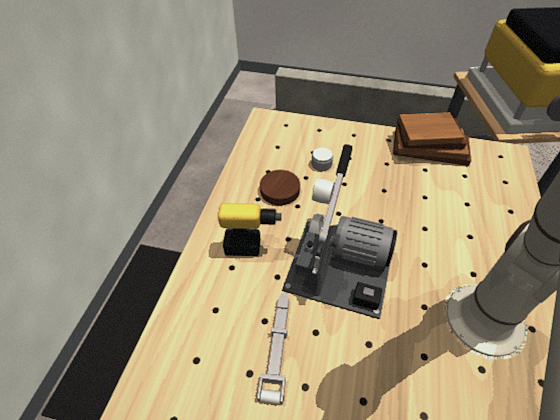

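The scene view shows the tool arm at (345,285)–(430,340) with its tail towards the grinder, and the drill, walnut round and tin to the left. The side view shows the tool arm at (283,300)–(270,395), the grinder mouth near (310,270) and the grip at (345,160).

```bash
python3 - <<'E'
from h import *
Ws=[];C=[]
for n in('scene','side'):
    d=pickle.load(open(n+'.pkl','rb'));W=cloud(d);Ws.append(W)
a,b=Ws
print('side tool',b[320,281],b[350,277],b[300,283],b[393,262],'mouth',b[270,310],'grip',b[160,345],'plate',b[305,370],b[288,290],'bench',b[330,340])
print('scene tool',a[285,345],a[310,385],'grip',a[140,298],'bench',a[330,300])
# top-down max-height map + colour, 1px = 1mm, x 150..800, y -350..450
H=np.zeros((900,700));I=np.zeros((900,700,3),np.uint8)
for n,W in zip(('scene','side'),Ws):
    d=pickle.load(open(n+'.pkl','rb'))
    m=np.isfinite(W[...,2]);P=W[m];c=d['color'][m]
    i=(450-P[:,1]).round().astype(int);j=(P[:,0]-150).round().astype(int)
    k=(i>=0)&(i<900)&(j>=0)&(j<700)&(P[:,2]>4)&(P[:,2]<360)
    for ii,jj,z in zip(i[k],j[k],P[k,2]): H[ii:ii+2,jj:jj+2]=np.maximum(H[ii:ii+2,jj:jj+2],z)
np.save('H.npy',H)
V=cv2.applyColorMap(np.clip(H*0.8,0,255).astype(np.uint8),cv2.COLORMAP_JET);V[H==0]=0
V[(H>4)&(H<14)]=(255,255,255)
cv2.imwrite('pics/top.png',cv2.resize(V,(467,600),interpolation=cv2.INTER_AREA))
P=np.concatenate([W.reshape(-1,3) for W in Ws]);P=P[np.isfinite(P[:,0])];np.save('P.npy',P)
E
```

```text
side tool [571.91390966 148.7742714   28.99679018] [561.84066371 234.65012241  31.92332537] [580.26696087  89.92598151  33.910205  ] [572.06163256 347.16964249  31.43414937] mouth [516.01705372  29.76474211 127.25413703] grip [ 474.29205262 -241.90728927  308.55944482] plate [332.12528137  48.72109397  34.52713597] [572.06828153  33.99663837   9.33420247] bench [4.04463739e+02 1.27346525e+02 3.51661929e-01]
scene tool [588.30655223  94.89944324  31.65167831] [567.05846045 225.66901617  31.84111652] grip [ 482.89275147 -237.30515287  305.52451549] bench [7.71494381e+02 1.09534110e+02 2.34768479e-01]
```

View pics/top.png

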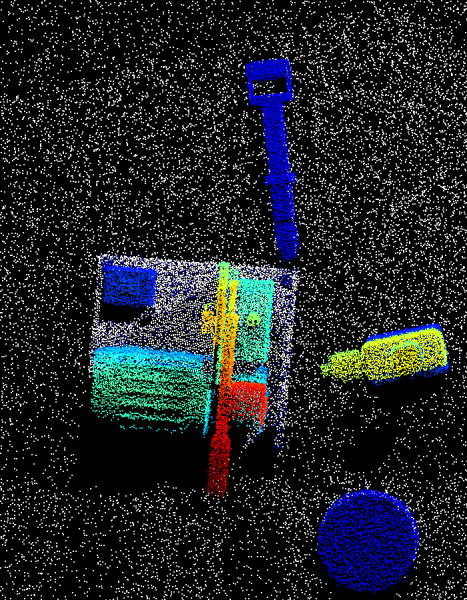

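The height map shows the tool arm from (287,258) up to (268,60), and the grinder plate turned about -4°. The receiver is the cyan strip at (240-272,280-362) and the tension grip is at (217,460).

```bash
python3 - <<'E'
from h import *
from scipy.optimize import minimize
P=np.load('P.npy')
def box(Q,yaw,o):
    c,s=np.cos(yaw),np.sin(yaw);d=Q[:,:2]-o
    return np.c_[d[:,0]*c+d[:,1]*s,-d[:,0]*s+d[:,1]*c,Q[:,2]]
# tool arm
T=P[(P[:,0]>470)&(P[:,0]<640)&(P[:,1]>45)&(P[:,1]<380)&(P[:,2]>25)&(P[:,2]<45)]
# line from tail/neck tops
yaw=.09;o=np.array([565.,240.])
for _ in range(6):
    q=box(T,yaw,o)
    xs=[];ys=[]
    for y in range(-175,60,6):
        k=(abs(q[:,1]-y)<3)&(abs(q[:,0])<20)
        if k.sum()>8 and not -75<y<-48: xs.append((np.percentile(q[k,0],3)+np.percentile(q[k,0],97))/2);ys.append(y)
    f=np.polyfit(ys,xs,1);yaw-=f[0];o=o+np.array([np.cos(yaw),np.sin(yaw)])*f[1]
q=box(T,yaw,o);print('tool yaw',yaw,o,'y range',np.percentile(q[:,1],[.3,99.7]))
w=[]
for y in range(-190,130,4):
    k=abs(q[:,1]-y)<2
    if k.sum()>4: w.append((y,int(k.sum()),*np.percentile(q[k,0],[2,98]).round(1),round(np.percentile(q[k,2],80),1)))
print(w[::1])
# base plate edges by area fit
G=P[(P[:,0]>260)&(P[:,0]<620)&(P[:,1]>-260)&(P[:,1]<100)&(P[:,2]>6.5)&(P[:,2]<13)]
# front edge: max y per x bin; right edge: max x per y bin ; left
def edge(a,b,bins,hi):
    X=[];Y=[]
    for t in bins:
        k=abs(a-t)<4
        if k.sum()>8: X.append(t);Y.append(np.percentile(b[k],98 if hi else 2))
    X=np.array(X);Y=np.array(Y)
    for _ in range(4):
        f=np.polyfit(X,Y,1);r=abs(Y-np.polyval(f,X));kk=r<max(2*np.median(r),1);X,Y=X[kk],Y[kk]
    return f,len(X)
print('front y(x)',edge(G[:,0],G[:,1],range(310,580,8),1))
print('right x(y)',edge(G[:,1],G[:,0],range(-200,30,8),1))
print('left x(y)',edge(G[:,1],G[:,0],range(-80,50,8),0))
R=P[(P[:,0]>505)&(P[:,0]<575)&(P[:,1]>-110)&(P[:,1]<50)&(P[:,2]>136)&(P[:,2]<143)]
print('recv right',edge(R[:,1],R[:,0],range(-80,20,5),1),'left',edge(R[:,1],R[:,0],range(-80,20,5),0),'front',edge(R[:,0],R[:,1],range(518,555,4),1),'back',edge(R[:,0],R[:,1],range(518,555,4),0),np.median(R[:,2]))
B=P[(P[:,0]>440)&(P[:,0]<500)&(P[:,1]<-160)&(P[:,1]>-320)&(P[:,2]>270)]
print('grip right',edge(B[:,1],B[:,0],range(-270,-180,6),1),'left',edge(B[:,1],B[:,0],range(-270,-180,6),0),B.min(0),B.max(0))
E
```

```text
tool yaw 0.11068904883687257 [562.81517987 239.76162646] y range [-175.01400322  118.67950731]
[(-178, 6, np.float64(-8.2), np.float64(7.6), np.float64(28.4)), (-174, 14, np.float64(-8.2), np.float64(9.8), np.float64(28.9)), (-170, 17, np.float64(-9.9), np.float64(10.0), np.float64(29.5)), (-166, 16, np.float64(-11.0), np.float64(11.6), np.float64(31.6)), (-162, 19, np.float64(-11.8), np.float64(11.7), np.float64(32.7)), (-158, 25, np.float64(-13.1), np.float64(16.1), np.float64(33.8)), (-154, 24, np.float64(-14.9), np.float64(12.6), np.float64(33.6)), (-150, 29, np.float64(-14.6), np.float64(14.4), np.float64(34.0)), (-146, 27, np.float64(-13.8), np.float64(15.4), np.float64(33.4)), (-142, 29, np.float64(-15.0), np.float64(14.2), np.float64(33.4)), (-138, 24, np.float64(-14.0), np.float64(14.8), np.float64(33.5)), (-134, 26, np.float64(-15.0), np.float64(14.5), np.float64(33.4)), (-130, 28, np.float64(-15.3), np.float64(14.0), np.float64(32.5)), (-126, 7, np.float64(-10.5), np.float64(9.8), np.float64(27.1)), (-118, 19, np.float64(-14.8), np.float64(14.3), np.float64(31.8)), (-114, 
[... 3751 characters left out ...]
-30.1), np.float64(30.4), np.float64(32.0)), (118, 48, np.float64(-30.8), np.float64(30.5), np.float64(29.7))]
front y(x) (array([-8.77797377e-02,  9.60626800e+01]), 19)
right x(y) (array([5.99222503e-02, 5.88597174e+02]), 13)
left x(y) (array([1.33839140e-01, 2.96368801e+02]), 9)
recv right (array([8.51903583e-02, 5.55579850e+02]), 20) left (array([6.83761099e-03, 5.07779840e+02]), 13) front (array([-0.0666583 , 64.91578887]), 9) back (array([ 1.47028336e-01, -1.66295205e+02]), 5) 140.61506558792166
grip right (array([2.86538913e-02, 4.97417026e+02]), 9) left (array([1.53269827e-01, 5.01316351e+02]), 15) [ 459.35868819 -294.42988379  270.19242685] [ 499.47354647 -160.56333849  330.70558301]
```

Emit:
carry_out:
  steps:
    - [[1, 0, 0, 0, 8.2], [1, 0, 0, 0, 8.2], [1, 0, 0, 0, 8.2], [1, 0, 0, 0, 8.2], [1, 0, 0, 0, 8.2], [1, 0, 0, 0, 8.2], [1, 0, 0, 0, 8.2], [1, 0, 0, 0, 8.0], [1, 0, 0, 0, 0]]

```text
time: 1.0
ee_pos: [203.5, 616.9, 230.8]
tcp_rot: [0.667, 0.745, -0.0, 0.0]
ft_force: [0.0, -0.3, 0.1]
gripper_width: 85.2
grip_force: 0.0
```

```bash
cat >> h.py <<'E'
from scipy.spatial.transform import Rotation as Ro
def to(x,y,z,ang):
    "shift (cm) in tool axes to world target; turn to bring tool y to world angle ang (deg)"
    s=read_state();R=Ro.from_quat(s['tcp_rot'])
    ty=R.apply([0,1,0]);a=np.degrees(np.arctan2(ty[1],ty[0]))
    d=R.inv().apply(np.array([x,y,z])-s['ee_pos'])/10
    print('t',s['time'],'pos',s['ee_pos'].round(1),'yang',a.round(2),'shift',d.round(2),'turn',round((a-ang+90)%180-90,2),'F',s['ft_force'].round(1),'w',s['gripper_width'])
E
python3 - <<'E'
from h import *
to(562.6,241.5,150,6.3)
# joint grinder fit
P=np.load('P.npy')
from scipy.optimize import minimize
G=P[(P[:,0]>260)&(P[:,0]<620)&(P[:,1]>-160)&(P[:,1]<120)]
lo=G[(G[:,2]>6)&(G[:,2]<14)];rc=G[(G[:,2]>133)&(G[:,2]<147)&(G[:,0]>500)];be=G[(abs(G[:,2])<4)]
def loc(Q,p):
    c,s=np.cos(p[2]),np.sin(p[2]);d=Q[:,:2]-p[:2];return np.c_[d[:,0]*c+d[:,1]*s,-d[:,0]*s+d[:,1]*c]
def inside(q): # signed margin to the plate
    return np.minimum(np.minimum(q[:,0]+240,60-q[:,0]),np.minimum(90-q[:,1],q[:,1]+190))
sg=lambda m:1/(1+np.exp(-m/2))
def cost(p):
    return -(sg(inside(loc(lo,p))).sum()-sg(inside(loc(be,p))).sum())
best=minimize(cost,[530,-45,-.087],method='Nelder-Mead',options=dict(initial_simplex=[[530,-45,-.087],[538,-45,-.087],[530,-37,-.087],[530,-45,-.06]]))
p=best.x;print('grinder',p,best.fun,len(lo),len(be))
q=loc(rc,p);k=(abs(q[:,0])<45)&(q[:,1]<90)
q=q[k];print('recv local x',np.percentile(q[:,0],[1,3,10,50,90,97,99]).round(1),'y',np.percentile(q[:,1],[1,3,97,99]).round(1))
print(np.histogram(q[:,0],range(-46,46,4)));print(np.histogram(q[:,1],range(-90,90,6)))
E
```

```text
t 1.0 pos [203.5 616.9 230.8] yang 6.28 shift [-41.24  31.6    8.11] turn -0.02 F [ 0.  -0.3  0.1] w 85.19023360837569
grinder [ 5.28101914e+02 -3.99498149e+01 -7.93957093e-02] -4196.844924994445 4836 4933
recv local x [-30.6 -26.7 -19.6   2.7  21.3  24.2  25.3] y [-111.5 -103.7   70.1   74.7]
(array([  0,   0,   1,  14,  20,  37,  68,  85,  88,  75,  83,  71,  82,
        94,  87, 102, 105,  92,   6,   0,   0,   0]), array([-46, -42, -38, -34, -30, -26, -22, -18, -14, -10,  -6,  -2,   2,
         6,  10,  14,  18,  22,  26,  30,  34,  38,  42]))
(array([ 2,  1,  0,  0,  0,  1, 24, 44, 48, 45, 43, 52, 38, 30, 30, 28, 36,
       44, 62, 63, 52, 64, 65, 50, 67, 62, 91,  8,  7]), array([-90, -84, -78, -72, -66, -60, -54, -48, -42, -36, -30, -24, -18,
       -12,  -6,   0,   6,  12,  18,  24,  30,  36,  42,  48,  54,  60,
        66,  72,  78,  84]))
```

Emit:
carry_out:
  steps:
    - [[1, -3.75, 2.87, 0.74, 0], [1, -3.75, 2.87, 0.74, 0], [1, -3.75, 2.87, 0.74, 0], [1, -3.75, 2.87, 0.74, 0], [1, -3.75, 2.87, 0.74, 0], [1, -3.75, 2.87, 0.74, 0], [1, -3.75, 2.87, 0.74, 0], [1, -3.75, 2.87, 0.74, 0], [1, -3.75, 2.87, 0.74, 0], [1, -3.75, 2.87, 0.74, 0], [1, -3.74, 2.9, 0.7, 0], [1, 0, 0, 0, 0]]

```text
time: 2.2
ee_pos: [568.2, 232.9, 149.0]
tcp_rot: [0.67, 0.743, -0.002, 0.002]
ft_force: [-0.5, -1.8, -0.5]
gripper_width: 85.5
grip_force: 0.0
```

```bash
python3 - <<'E'
from h import *
to(562.6,241.5,7,6.3)
d=snap('wrist');cv2.imwrite('pics/w1.png',d['color']);print(d['mtx'])
E
```

```text
t 2.2 pos [568.2 232.9 149. ] yang 5.9 shift [ 0.99 -0.48 14.19] turn -0.4 F [-0.5 -1.8 -0.5] w 85.47982388400591
[[325.1922621    0.         285.22603708]
 [  0.         325.1922621  208.6605599 ]
 [  0.           0.           1.        ]]
```

View pics/w1.png

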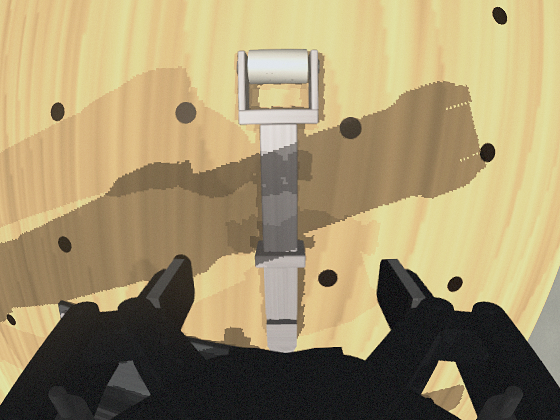

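The wrist view shows the arm centred between the fingers (272), with its neck from row 124 (fork) to row 245 (shoulder) at columns 261–299.

```bash
cat >> h.py <<'E'
def fish(d,u,v,z0):
    K=d['mtx'];p=np.array([u-K[0,2],v-K[1,2]]);r=np.hypot(*p);th=r/K[0,0]
    ray=np.r_[p/r*np.sin(th),np.cos(th)];T=np.linalg.inv(d['camera_from_world']);w=T[:3,:3]@ray
    return T[:3,3]+w*(z0-T[2,3])/w[2]
E
python3 - <<'E'
from h import *
d=pickle.load(open('wrist.pkl','rb'))
A=(fish(d,261,135,30)+fish(d,298,135,30))/2;B=(fish(d,263,235,30)+fish(d,300,235,30))/2
print(A,B,'yaw',np.degrees(np.arctan2(B[0]-A[0],A[1]-B[1])),'width',np.linalg.norm(fish(d,261,135,30)-fish(d,298,135,30)))
print('fork',fish(d,279,123,30),'shoulder',fish(d,282,243,37))
to(562.6,241.5,7,6.3)
E
```

```text
[558.65788193 287.90894134  30.        ] [568.76671336 203.63636132  30.        ] yaw 6.840174109150204 width 29.562811716726646
fork [557.30736451 297.4163998   30.        ] shoulder [569.71353011 199.1693303   37.        ]
t 2.25 pos [565.7 236.9 149.2] yang 6.09 shift [ 0.53 -0.25 14.22] turn -0.21 F [-0.5  0.4  0.6] w 85.50301008095008
```

Emit:
carry_out:
  steps:
    - [[1, 0, 0.08, 0, -0.2], [1, 0, 0, 4, 0], [1, 0, 0, 4, 0], [1, 0, 0, 3, 0], [1, 0, 0, 2, 0], [1, 0, 0, 1.2, 0], [1, 0, 0, 0, 0], [1, 0, 0, 0, 0], [1, 0, 0, 0, 0]]

```text
time: 3.15
ee_pos: [565.1, 243.3, 9.9]
tcp_rot: [0.665, 0.747, 0.001, 0.0]
ft_force: [0.4, 0.3, 0.5]
gripper_width: 85.6
grip_force: 0.0
```

```bash
python3 - <<'E'
from h import *
to(563.4,241.5,7,6.5)
E
```

```text
t 3.15 pos [565.1 243.3   9.9] yang 6.58 shift [-0.16 -0.19  0.29] turn 0.08 F [0.4 0.3 0.5] w 85.5578334259259
```

Emit:
carry_out:
  steps:
    - [[1, 0, -0.1, 0.2, 0], [1, 0, 0, 0, 0], [0, 0, 0, 0, 0], [0, 0, 0, 0, 0], [0, 0, 0, 0, 0], [0, 0, 0, 0, 0], [0, 0, 0, 0, 0], [0, 0, 0, 0, 0], [0, 0, 0, 0, 0], [0, 0, 0, 0, 0]]

```text
time: 4.15
ee_pos: [563.0, 242.3, 6.5]
tcp_rot: [0.666, 0.746, -0.0, -0.0]
ft_force: [-1.2, -0.4, 5.6]
gripper_width: 29.1
grip_force: 63.4
```

```bash
python3 - <<'E'
from h import *
to(563.4,241.5,7,6.5)
E
```

```text
t 4.15 pos [563.  242.3   6.5] yang 6.54 shift [-0.08  0.03 -0.05] turn 0.04 F [-1.2 -0.4  5.6] w 29.064108342753322
```

Emit:
carry_out:
  steps:
    - [[0, 0, 0, -1, 0], [0, 0, 0, -2, 0], [0, 0, 0, -3, 0], [0, 0, 0, -2, 2], [0, 0, 0, -1.4, 3], [0, 0, 0, -0.7, 3], [0, 0, 0, 0, 3], [0, 0, 0, 0, 0.2], [0, 0, 0, 0, 0], [0, 0, 0, 0, 0]]

```text
time: 5.15
ee_pos: [562.4, 241.9, 106.5]
tcp_rot: [0.735, 0.678, -0.001, -0.0]
ft_force: [-0.3, -0.3, -7.7]
gripper_width: 29.0
grip_force: 62.0
```

```bash
python3 - <<'E'
from h import *
to(550.2,229.2,106.5,-4.7)
E
```

```text
t 5.15 pos [562.4 241.9 106.5] yang -4.61 shift [-1.37 -1.11  0.  ] turn 0.09 F [-0.3 -0.3 -7.7] w 29.03880729236706
```

Move to pre-insert, then check from the cameras.

Emit:
carry_out:
  steps:
    - [[0, -0.35, -0.4, 0, 0.1], [0, -0.5, -0.4, 0, 0], [0, -0.5, -0.3, 0, 0], [0, 0, 0, 0, 0], [0, 0, 0, 0, 0], [0, 0, 0, 0, 0]]

```text
time: 5.75
ee_pos: [551.3, 230.0, 107.5]
tcp_rot: [0.736, 0.677, 0.0, -0.0]
ft_force: [-0.6, -0.0, -6.9]
gripper_width: 29.0
grip_force: 62.0
```

```bash
python3 - <<'E'
from h import *
to(550.2,229.2,106.5,-4.7)
d=snap('scene');e=snap('side')
f=lambda i,r,c,h,w:cv2.resize(i[r:r+h,c:c+w],None,fx=5,fy=5,interpolation=cv2.INTER_CUBIC)
cv2.imwrite('pics/c1.png',np.hstack([f(d['color'],200,320,110,80),f(e['color'],230,260,110,80)]))
for dd in(d,e):
    W=cloud(dd).reshape(-1,3);W=W[np.isfinite(W[:,0])]
    k=(W[:,0]>515)&(W[:,0]<580)&(W[:,1]>45)&(W[:,1]<175)&(W[:,2]>108)&(W[:,2]<145);T=W[k]
    k=(W[:,0]>500)&(W[:,0]<562)&(W[:,1]>-95)&(W[:,1]<33)&(W[:,2]>132)&(W[:,2]<146);R=W[k]
    for nm,Q,ys in(('tail',T,range(50,172,12)),('recv',R,range(-60,30,12))):
        for y in ys:
            k=abs(Q[:,1]-y)<6
            if k.sum()>15:print(nm,y,k.sum(),np.percentile(Q[k,0],[3,97]).round(1),np.median(Q[k,2]).round(1))
    print('tail min y',np.sort(T[:,1])[:5],'recv max y',np.sort(R[:,1])[-8:])
E
```

```text
t 5.75 pos [551.3 230.  107.5] yang -4.76 shift [-0.08 -0.1   0.1 ] turn -0.06 F [-0.6 -0.  -6.9] w 28.960146630564093
tail 50 16 [526.5 546.2] 126.0
tail 62 37 [524.5 550.8] 128.7
tail 74 48 [522.7 553.4] 131.1
tail 86 58 [525.3 554.7] 130.9
tail 98 61 [524.5 555.2] 126.1
tail 110 43 [526.4 555.9] 127.4
tail 122 57 [528.8 558. ] 131.6
tail 134 59 [525.8 557.8] 130.7
tail 146 59 [529.3 561.1] 131.3
tail 158 40 [531.6 566.8] 131.6
tail 170 86 [526.5 568.8] 136.9
recv -60 45 [507.3 550.2] 141.3
recv -48 39 [520.2 553.6] 140.2
recv -36 28 [506.  552.7] 140.0
recv -24 51 [501.5 554.4] 141.3
recv -12 56 [503.1 554. ] 140.6
recv 0 60 [500.8 555.8] 140.5
recv 12 60 [507.6 558. ] 141.1
recv 24 76 [503.4 556.8] 140.4
tail min y [47.60567576 48.63416078 49.84965419 50.41630997 51.60898495] recv max y [30.24018445 30.93734174 31.19748264 31.39663013 31.56094257 32.05727522
 32.26778123 32.50971524]
tail 98 27 [525.3 536.1] 126.1
tail min y [74.08421212 75.50359461 77.53076585 83.019949   83.69628884] recv max y []
```

View pics/c1.png

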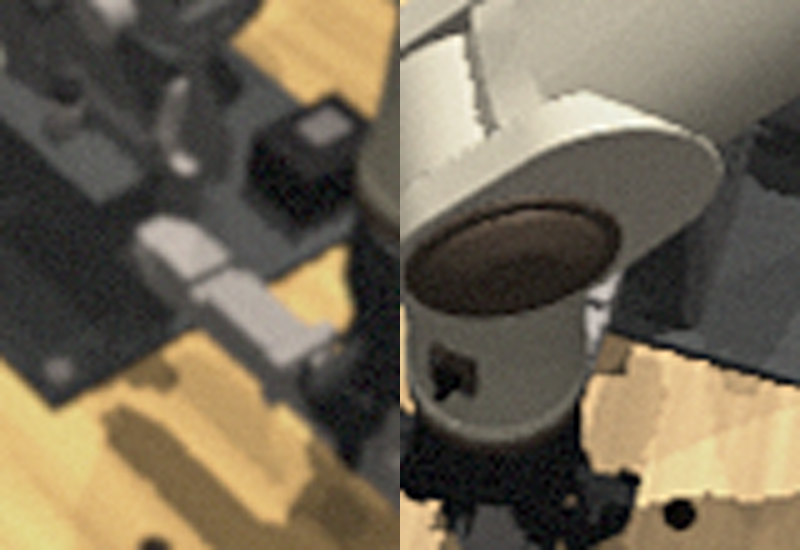

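The left crop shows the tail in line with the receiver, its tip about 17 mm in front of the mouth and its height difference matching. In the right crop the view is blocked by the wrist. Starting the insertion.

Emit:
carry_out:
  steps:
    - [[0, -0.5, -0.06, 0.05, 0], [0, -0.6, 0, 0, 0], [0, -0.6, 0, 0, 0], [0, -0.6, 0, 0, 0], [0, -0.6, 0, 0, 0], [0, -0.6, 0, 0, 0], [0, 0, 0, 0, 0], [0, 0, 0, 0, 0], [0, 0, 0, 0, 0]]

```text
time: 6.75
ee_pos: [547.5, 195.4, 106.9]
tcp_rot: [0.736, 0.677, 0.0, -0.0]
ft_force: [-0.6, 0.8, -7.0]
gripper_width: 28.9
grip_force: 62.0
```

```bash
python3 - <<'E'
from h import *
to(539.3,96.6,106.5,-4.7);print(read_state()['moment'])
E
```

```text
t 6.75 pos [547.5 195.4 106.9] yang -4.74 shift [-9.91 -0.    0.03] turn -0.04 F [-0.6  0.8 -7. ] w 28.858736732636206
[ 0.07383863 -0.04761193 -0.02790544]
```

Emit:
carry_out:
  steps:
    - [[0, -0.6, 0, 0, 0], [0, -0.6, 0, 0, 0], [0, -0.6, 0, 0, 0], [0, -0.6, 0, 0, 0], [0, -0.6, 0, 0, 0], [0, 0, 0, 0, 0], [0, 0, 0, 0, 0]]

```text
time: 7.45
ee_pos: [545.1, 164.8, 106.9]
tcp_rot: [0.736, 0.677, 0.0, -0.0]
ft_force: [0.3, 0.9, -7.4]
gripper_width: 28.6
grip_force: 62.0
```

```bash
python3 - <<'E'
from h import *
to(539.3,96.6,106.5,-4.7);print(read_state()['moment'])
E
```

```text
t 7.45 pos [545.1 164.8 106.9] yang -4.8 shift [-6.85 -0.01  0.03] turn -0.1 F [ 0.3  0.9 -7.4] w 28.61922765262902
[ 0.13587236 -0.04603632 -0.03088214]
```

Emit:
carry_out:
  steps:
    - [[0, -0.5, 0, 0, 0], [0, -0.5, 0, 0, 0], [0, -0.5, 0, 0, 0], [0, -0.5, 0, 0, 0], [0, -0.5, 0, 0, 0], [0, -0.5, 0, 0, 0], [0, -0.5, 0, 0, 0], [0, -0.5, 0, 0, 0], [0, -0.5, 0, 0, 0], [0, -0.5, 0, 0, 0], [0, 0, 0, 0, 0], [0, 0, 0, 0, 0]]

```text
time: 8.65
ee_pos: [540.9, 115.8, 106.7]
tcp_rot: [0.736, 0.677, 0.0, -0.0]
ft_force: [1.3, 3.1, -10.6]
gripper_width: 29.0
grip_force: 61.6
```

```bash
python3 - <<'E'
from h import *
to(539.3,96.6,106.5,-4.7);print(read_state()['moment'])
E
```

```text
t 8.65 pos [540.9 115.8 106.7] yang -4.73 shift [-1.93 -0.    0.02] turn -0.03 F [  1.3   3.1 -10.6] w 28.99170075418788
[ 1.28074883 -0.34061716  0.13546043]
```

Emit:
carry_out:
  steps:
    - [[0, -0.5, 0, 0, 0], [0, -0.5, 0, 0, 0], [0, -0.5, 0, 0, 0], [0, -0.2, 0, 0, 0], [0, -0.1, 0, 0, 0], [0, -0.1, 0, 0, 0], [0, 0, 0, 0, 0], [0, 0, 0, 0, 0]]

```text
time: 9.45
ee_pos: [539.2, 96.1, 106.8]
tcp_rot: [0.736, 0.677, -0.0, -0.0]
ft_force: [-0.6, 1.1, -6.5]
gripper_width: 28.7
grip_force: 63.1
```

```bash
python3 - <<'E'
from h import *
to(539.3,96.6,106.5,-4.7);print(read_state()['moment'])
E
```

```text
t 9.45 pos [539.2  96.1 106.8] yang -4.76 shift [0.05 0.01 0.03] turn -0.06 F [-0.6  1.1 -6.5] w 28.70491448976321
[0.28948214 0.14454801 0.006836  ]
```

The detent's moment has dropped off. Pushing 3 mm more to feel for the shoulder.

Emit:
carry_out:
  steps:
    - [[0, -0.1, 0, 0, 0], [0, -0.1, 0, 0, 0], [0, -0.1, 0, 0, 0], [0, 0, 0, 0, 0], [0, 0, 0, 0, 0]]

```text
time: 9.95
ee_pos: [539.2, 96.1, 107.0]
tcp_rot: [0.735, 0.678, 0.001, -0.001]
ft_force: [-0.0, 7.5, -7.3]
gripper_width: 29.1
grip_force: 63.0
```

```bash
python3 - <<'E'
from h import *
to(539.3,96.6,106.5,-4.7);print(read_state()['moment'])
E
```

```text
t 9.95 pos [539.2  96.1 107. ] yang -4.65 shift [0.05 0.01 0.05] turn 0.05 F [-0.   7.5 -7.3] w 29.060874052177482
[ 1.63225712  0.11508928 -0.10071397]
```

Seated against the mouth. Relieve, open and rise.

Emit:
carry_out:
  steps:
    - [[0, 0.2, 0, 0, 0], [0, 0, 0, 0, 0], [1, 0, 0, 0, 0], [1, 0, 0, 0, 0], [1, 0, 0, 0, 0], [1, 0, 0, 0, 0], [1, 0, 0, 0, 0], [1, 0, 0, -2, 0], [1, 0, 0, -4, 0], [1, 0, 0, -4, 0], [1, 0, 0, 0, 0], [1, 0, 0, 0, 0]]

```text
time: 11.15
ee_pos: [540.0, 95.2, 208.0]
tcp_rot: [0.736, 0.677, 0.001, 0.001]
ft_force: [-0.7, -0.1, -0.9]
gripper_width: 85.4
grip_force: 0.0
```

```bash
python3 - <<'E'
from h import *
to(539.3,96.6,206.5,-4.7)
d=snap('scene');w=snap('wrist')
i=cv2.resize(d['color'][200:310,320:430],(500,500),interpolation=cv2.INTER_CUBIC)
cv2.imwrite('pics/d1.png',i)
W=cloud(d).reshape(-1,3);W=W[np.isfinite(W[:,0])]
B=W[(W[:,0]>440)&(W[:,0]<520)&(W[:,1]<30)&(W[:,1]>-330)&(W[:,2]>225)]
for y in range(-310,-40,10):
    k=abs(B[:,1]-y)<5
    if k.sum()>4: print(y,k.sum(),np.percentile(B[k,0],[5,50,95]).round(1),np.percentile(B[k,2],[50,90]).round(1))
E
```

```text
t 11.15 pos [540.   95.2 208. ] yang -4.77 shift [ 0.13 -0.08  0.15] turn -0.07 F [-0.7 -0.1 -0.9] w 85.43337237873158
-290 14 [464.  481.3 486.9] [325.6 329.8]
-280 32 [464.7 480.3 487.3] [324.2 329.2]
-270 34 [467.2 484.2 488.7] [321.1 324.1]
-260 37 [465.3 480.2 488.7] [315.3 320.3]
-250 35 [465.2 482.4 490.3] [310.9 316.2]
-240 36 [468.5 484.7 492.3] [307.7 311.4]
-230 38 [468.2 486.9 491.6] [301.7 305.6]
-220 36 [468.1 482.7 492.1] [297.3 301.7]
-210 40 [472.3 485.9 492.8] [291.  296.6]
-200 34 [472.8 485.1 491.5] [287.6 294.4]
-190 25 [474.4 485.  490. ] [283.7 289.7]
-180 16 [474.6 483.  498.2] [280.  284.7]
-170 20 [474.1 495.7 518. ] [285.3 288.8]
-160 17 [475.8 504.  517.3] [289.2 291. ]
-150 27 [476.2 505.9 517.6] [288.6 291.7]
-140 39 [481.2 504.3 519.1] [284.1 288.6]
-130 70 [481.7 504.4 517.9] [268.5 280.5]
-120 60 [482.3 495.5 515.6] [252.9 263.8]
-110 33 [482.1 490.4 495. ] [245.8 252.3]
-100 23 [482.7 493.5 496.2] [241.8 244.9]
-90 26 [483.8 492.  498.4] [237.6 241.5]
-80 18 [484.3 491.5 499.8] [234.2 237.7]
-70 23 [484.8 491.  501.3] [230.  233.7]
-60 13 [485.9 493.1 499.5] [226.6 228.2]
```

View pics/d1.png

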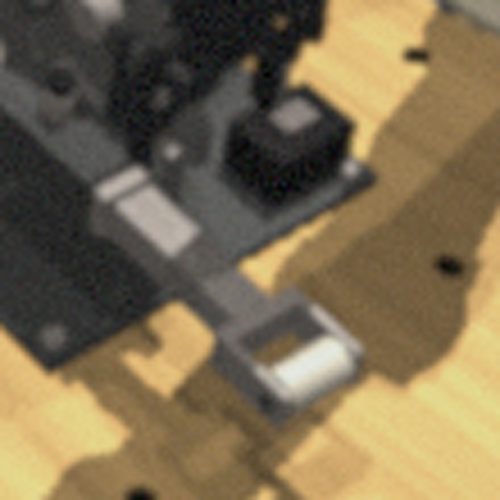

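The crop shows the tool arm straight in the receiver with its shoulder at the mouth. Next: rise, shut the fingers and go over the grip.

Emit:
carry_out:
  steps:
    - [[0, 0, 0, -4.2, 0], [0, 0, 0, -4.2, 0], [0, 0, 0, -4.2, 0], [0, 0, 0, -4.2, 0], [0, -4.3, -0.4, 0, 0], [0, -4.3, -0.4, 0, 0], [0, -4.3, -0.4, 0, 0], [0, -4.3, -0.4, 0, 0], [0, -4.3, -0.4, 0, 0], [0, -4.3, -0.4, 0, 0], [0, -4.3, -0.4, 0, 0], [0, -4.3, -0.4, 0, 0]]

```text
time: 12.45
ee_pos: [477.6, -246.3, 373.0]
tcp_rot: [0.736, 0.677, -0.001, -0.001]
ft_force: [1.1, -0.9, -0.1]
gripper_width: 0.1
grip_force: 0.0
```

Emit:
carry_out:
  steps:
    - [[0, 0, 0, 0, 0], [0, 0, 0, 0, 0], [0, 0, 0, 0, 0], [0, 0, 0, 0, 0]]

```text
time: 12.85
ee_pos: [479.2, -243.2, 374.1]
tcp_rot: [0.735, 0.678, -0.0, -0.001]
ft_force: [-0.2, -0.6, -0.3]
gripper_width: -0.1
grip_force: 0.0
```

```bash
python3 - <<'E'
from h import *
to(478.7,-245,320,-4.7)
d=snap('wrist');e=snap('scene')
cv2.imwrite('pics/e1.png',np.hstack([cv2.resize(d['color'][100:400,130:430],(400,400)),cv2.resize(e['color'][80:220,250:390],(400,400),interpolation=cv2.INTER_CUBIC)]))
E
```

```text
t 12.85 pos [ 479.2 -243.2  374.1] yang -4.61 shift [-0.19 -0.03  5.41] turn 0.09 F [-0.2 -0.6 -0.3] w -0.10199445434321776
```

View pics/e1.png

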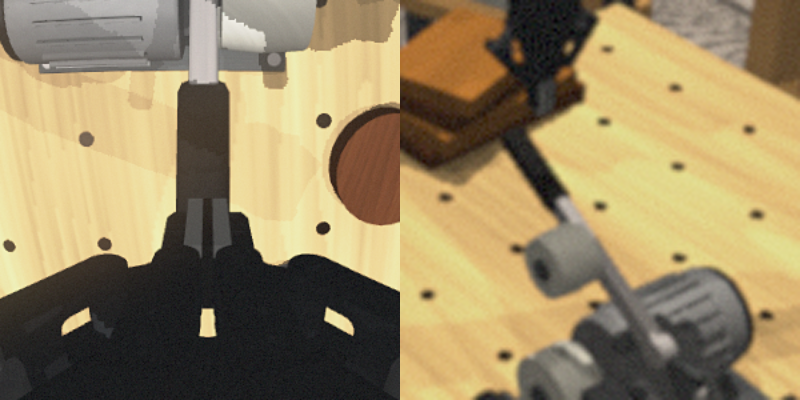

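The left half shows the shut fingers at column 208 over the grip, whose centre is at 203 (about 2 mm towards -x). The right half shows the fingers above mid-grip. Descend with a small correction.

Emit:
carry_out:
  steps:
    - [[0, 0, -0.2, 2.5, 0], [0, 0, 0, 2, 0], [0, 0, 0, 1, 0], [0, 0, 0, 0.6, 0], [0, 0, 0, 0.6, 0], [0, 0, 0, 0, 0], [0, 0, 0, 0, 0]]

```text
time: 13.65
ee_pos: [477.2, -245.0, 309.6]
tcp_rot: [0.736, 0.677, 0.0, 0.001]
ft_force: [-3.6, 1.1, 8.0]
gripper_width: 0.4
grip_force: 3.8
```

```bash
python3 - <<'E'
from h import *
to(477,-265,190,-4.7)
E
```

```text
t 13.65 pos [ 477.2 -245.   309.6] yang -4.76 shift [-1.99  0.13 11.96] turn -0.06 F [-3.6  1.1  8. ] w 0.38870077328436614
```

Emit:
carry_out:
  steps:
    - [[0, -0.3, 0, 0.8, 0], [0, -0.3, 0, 0.8, 0], [0, -0.3, 0, 0.8, 0], [0, -0.25, 0, 0.8, 0], [0, -0.25, 0, 0.8, 0], [0, -0.2, 0, 0.8, 0], [0, -0.2, 0, 0.8, 0], [0, 0, 0, 0, 0]]

```text
time: 14.45
ee_pos: [475.9, -265.0, 253.9]
tcp_rot: [0.736, 0.677, 0.0, 0.002]
ft_force: [-3.1, -1.3, 11.2]
gripper_width: 0.0
grip_force: 5.4
```

```bash
python3 - <<'E'
from h import *
to(475.8,-265,190,-4.7)
E
```

```text
t 14.45 pos [ 475.9 -265.   253.9] yang -4.84 shift [ 0.02 -0.03  6.39] turn -0.14 F [-3.1 -1.3 11.2] w 0.04256436191837353
```

Emit:
carry_out:
  steps:
    - [[0, -0.05, 0, 0.8, 0], [0, -0.05, 0, 0.8, 0], [0, 0, 0, 0.8, 0], [0, 0, 0, 0.8, 0], [0, 0, 0, 0.8, 0], [0, 0, 0, 0.6, 0], [0, 0, 0, 0.6, 0], [0, 0, 0, 0.4, 0], [0, 0, 0, 0.4, 0], [0, 0, 0, 0, 0], [0, 0, 0, 0, 0]]

```text
time: 15.55
ee_pos: [476.2, -269.9, 196.1]
tcp_rot: [0.737, 0.676, -0.001, 0.005]
ft_force: [-4.2, -7.5, 15.6]
gripper_width: 0.3
grip_force: 8.4
```

```bash
python3 - <<'E'
from h import *
to(475.8,-265,190,-4.7)
E
```

```text
t 15.55 pos [ 476.2 -269.9  196.1] yang -4.96 shift [ 0.49 -0.09  0.6 ] turn -0.26 F [-4.2 -7.5 15.6] w 0.3077241985970629
```

Emit:
carry_out:
  steps:
    - [[0, 0, 0, 0.3, 0], [0, 0, 0, 0.3, 0], [0, 0, 0, 0.2, 0], [0, 0, 0, 0, 0], [0, 0, 0, 0, 0], [0, 0, 0, 0, 0], [0, 0, 0, 0, 0]]

```text
time: 16.25
ee_pos: [476.5, -270.1, 194.5]
tcp_rot: [0.737, 0.676, 0.001, 0.005]
ft_force: [-22.7, 1.2, 62.4]
gripper_width: -0.1
grip_force: 31.6
```

```bash
python3 - <<'E'
from h import *
to(475.8,-265,190,-4.7)
d=snap('side');e=snap('scene')
cv2.imwrite('pics/f1.png',np.hstack([cv2.resize(d['color'][120:420,210:410],(400,600)),cv2.resize(e['color'][120:360,180:440],(400,370))[:600] if 0 else cv2.copyMakeBorder(cv2.resize(e['color'][120:360,200:440],(400,400)),0,200,0,0,0)]))
E
```

```text
t 16.25 pos [ 476.5 -270.1  194.5] yang -4.98 shift [ 0.5  -0.12  0.44] turn -0.28 F [-22.7   1.2  62.4] w -0.11874769631694143
```

View pics/f1.png

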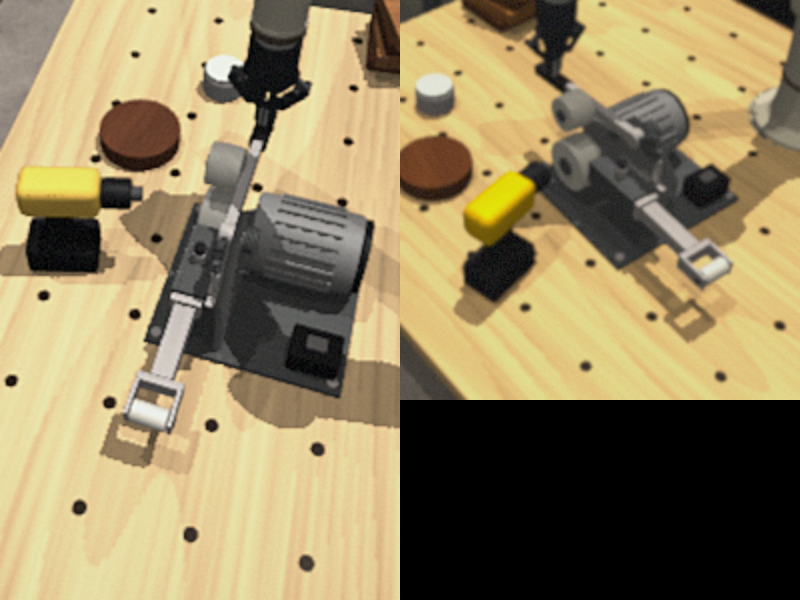

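Both views show the tension arm level under the fingers, the tool arm home, and the bystanders in place. The push of 62 N is firmly on the stop, so I'll ease it a little.

Emit:
carry_out:
  steps:
    - [[0, 0, 0, -0.2, 0], [0, 0, 0, -0.1, 0], [0, 0, 0, 0, 0], [0, 0, 0, 0, 0], [0, 0, 0, 0, 0], [0, 0, 0, 0, 0], [0, 0, 0, 0, 0]]

```text
time: 17.05
ee_pos: [476.5, -270.0, 195.1]
tcp_rot: [0.737, 0.676, 0.0, 0.005]
ft_force: [-15.9, -2.5, 45.1]
gripper_width: -0.1
grip_force: 22.7
```

```bash
python3 - <<'E'
from h import *
to(475.8,-265,190,-4.7)
s=read_state()
if s['ft_force'][2]>20 and s['ee_pos'][2]<197: print(finish_job())
E
```

```text
t 17.05 pos [ 476.5 -270.   195.1] yang -4.98 shift [ 0.5  -0.11  0.5 ] turn -0.28 F [-15.9  -2.5  45.1] w -0.0803612945594621
the job is handed in; nothing more can be done
None
```

I handed the job in at about 17 s: the tool arm is seated in the receiver and let go, and the fingers are holding the tension arm on its bottom stop with about 45 N. The drill, walnut round and tin look untouched in the last pictures. No verdict came back, and I judged the detent catch and the bottom stop from force and height readings, not from the joints themselves.

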